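# Wind the filler's plunger back until it lets go, and lay the barrel in the draining cradle

## Robot

A 7-joint arm with a two-finger parallel gripper is mounted at the origin on a cart in front of the work surface, level with it; the furniture and walls round the work are solid. World frame = base frame: x ahead of the robot, y to its left, z up, the work surface at z = 0. Lengths are in m, angles in rad, forces in N, time in s.
With the tool pointing down it reaches from about 0.4 to 0.875 m from the base axis. Payload 6.5 kg.
Tool frame: the origin (TCP) lies at the very end of the fingers, on their centre line; the grasp point (between the pads) lies 19 mm behind it (arm.grasp_offset is the distance from the TCP to the grasp point, in m); z points along the fingers, y is the line along which they close (so a half turn about z gives the same grasp; the last joint's range is limited). The gripper opens to 88 mm and grips with 3 to 60 N. Pads are 18 mm wide; open, the fingers measure 123 mm over their backs; the gripper's body (75 mm by 187 mm) begins 45 mm behind the grasp point.
Start: joints at [-1.27, 0.536, -0.004, 1.538, 0.003, 1.067, -0.071], TCP at [0.233, 0.607, 0.202] pointing down, gripper open.
Joint ranges: [-2.7, 2.7], [-0.37, 2.16], [-1.27, 1.26], [0.24, 2.4], [-1.31, 4.45], [0.19, 1.91], [-2.76, 2.76]. Speed limits (rad/s): [2.39, 2.39, 3.14, 3.14, 3.14, 3.14, 3.14].

## Interface

Orientations are given as a unit quaternion [x, y, z, w].
In Python, from workcell import arm gives the robot as it stands.
- The arm moves only by the shell command python3 -m handwheel 'ROWS' [OPENING] [FORCE]. ROWS is JSON, a list of rows, each a list of 4 numbers: the shift along the tool's x, y, z normalised to -1 to 1, where 1 is 0.25 m, then the turn about the tool's z normalised to -1 to 1, where 1 is pi rad. In form: [[x, y, z, turn], ...]. A call has 1 to 8 rows; each row is the pose to reach, as a shift and turn from the pose commanded when the call began, along the tool's axes at that moment, turning the shorter way round; what a row does not reach only later rows make up. A row lasts 1/8 s, in which the tool goes at most 62.5 mm and 10.7 degrees, less where a joint would pass 70% of its speed; a pose out of reach is approached as far as the arm can. A call with a number of a shift or a turn outside -1 to 1 is refused whole. A call with a gripper value outside its range is refused whole. OPENING is the opening, from 0 (shut) to 1 (fully open), set as the call begins (- or left out, the last holds). The fingers move at their own pace and stop on an object; FORCE is the grip in N (left out, the last holds). Time passes only in rows, so rows that repeat a pose let the fingers close. It gives the time, the measured TCP pose, the force, the opening and the grip force at its end, in the units of the state.
- arm.get_obs(): the state, without advancing time (a new reading comes with each control period).
- arm.snapshot(name): name is "side" or "top"; returns the picture (480x640x3 uint8, red, green, blue); there is no depth.
- arm.camera_model(name): a dict with "fx", "fy", "cx", "cy" (pixels), "k1" (the pictures are not rectified: a ray, as slopes to the right and down, at radius r is drawn at 1 + k1 r^2 times it, then the intrinsics apply), "R" (3x3) and "t" (3): a world point X has camera coordinates R X + t. Camera axes: x right, y down, z forward; pixel columns grow to the right and rows downward; lengths in m; the calibration is good to about 2 mm. A picture is of the moment at which its call begins. camera_model takes no time and is no camera call.
- arm.job_done(): hands the job in; it is judged then, once.
The state is a dict: "time": time; "qpos": joint angles; "qvel": joint speeds; "tau": joint torques, N m; "eef_pos": TCP position; "eef_rot": TCP orientation; "contact_force": force on the tool from outside, world axes, zero at the start; "ft_torque": the same for the moment, N m; "grip_width": finger opening in m; "grip_force": force on a finger pad.
Only numpy, scipy, OpenCV 4.12 (cv2) and the standard library are available. Lean on these libraries where they do the work, as an engineer would, in place of code of your own. Each camera call takes 0.05 s, during which the arm holds its last target. There are 200 camera calls.

## Task

Strip the hand-cranked filler for washing up. Wind its crank anticlockwise (seen from above) until you feel the plunger's seal let go of the barrel, when the drag suddenly drops away; wind on about another quarter turn so that the plunger is well clear, and stop there: do not wind the rack hard up against the end cap. Then lift the steel barrel straight up out of its saddles, clear of the filler, and lay it lengthwise in the wire draining cradle, lowering it until it rests on both rods before you let go of it. Do not drag or tip the filler, and leave the butter piece, the flat white slab and the herbed block that stand around where they are.

Things in the scene. Friction and masses are not known exactly. Their poses are not given: they have to be found in the camera images.
- filler: Bench filler, 6 kg, standing loose on rubber runners; base plate 104 mm wide (its x). Origin on the deck under it, z up. Along its y (mm): end plate with open slot for the spout -93 to -85 (top z 82), saddles -67 to -57 and 5 to 15 (top z 60), round bell 30 to 72 (top z 108), white gear case 84 wide 70 to 150 (top z 122), rack guard 150 to 212 at z 72.
- bell_mouth (a point): Centre of the bell's open mouth, 72 mm over the deck, where the barrel's rear rim butts. The rubber-sealed plunger stands hidden in the barrel, 0.9 to 2.1 crank turns deep; winding back draws it past the rim into the bell. Until then the barrel cannot be lifted out. A fifth of a turn after the let-go the plunger is clear of the rim; 0.7 turn after it the rack strikes the end cap.
- crank_axis (a point): Centre of the knob's circle, at the knob's half height (161 mm over the deck), 105 mm along the filler's +y from its origin. The axis is vertical; anticlockwise from above winds back, 31 mm a turn. The knob drags with 10 to 14 N along its circle while the seal is in the barrel and 1 to 2 N after. The drag is felt only while the crank moves and fades when it stops.
- crank_knob (a point): Middle of the upright black crank knob, 22 mm in diameter, 47 mm tall (135 to 182 mm over the deck), free to spin on its pin; it goes round crank_axis at a radius of 55 mm. The crank arm under it has its top 134 mm over the deck. The crank stays where it is left. At the start it points in any direction.
- end_cap: Black cap, 33 mm across, 15 mm long, fixed over the far end of the rack guard. Origin: centre of its inner face, 212 mm along the filler's +y, 72 mm over the deck. The tail of the rack strikes it if the crank is wound too far.
- barrel: Loose steel tube, 51 mm outer diameter, 110 mm long, about 0.35 kg, open at its rear (+y), with a spout 18 mm across, 30 mm long at -y. Origin on its axis, half-way along the tube, so at half height when lying; y along its axis. At the start it lies in the saddles, 72 mm over the deck, parallel to the filler's y, its middle at the filler's y = -25 mm; free to be gripped across between the saddles.
- cradle: Fixed draining cradle of steel wire: two parallel rods, 8 mm thick, 34 mm apart between centres, running along its y, 40 mm over the deck, with their ends turned up 16 mm as stops at y = -82 and +82 mm; splayed wire legs, 80 mm wide over all. Origin: on the deck under its middle; z up.
- cradle_seat (a point): Where the barrel's origin comes to rest when the barrel lies on both rods, mid-way along the cradle: 64 mm over the deck. Spout either way. The barrel may lie up to 22 mm to either side along the rods.
- butter_piece: Bystander, loose: small yellow block, 45x63x22 mm. Origin: centre of its underside.
- flat_slab: Bystander, loose: flat white slab of cheese, 104x144x39 mm. Origin: centre of its underside.
- herb_block: Bystander, loose: tall pale block of cheese with a herbed top, 67x86x66 mm. Origin: centre of its underside.

How it is judged:
By the outcome, as a careful person would: the job done as asked, in the order asked, and still so for the second after the job is handed in, with the robot touching nothing.
It also fails if it takes over 72 s, if anything falls off the work surface, if the arm or the gripper's body presses on something with over 40 N, if the wrist force passes 120 N, or if a joint passes its speed limit or range.

## Working session

There is one attempt and no reset: what is moved stays moved. The work goes in short steps, Python scripts to look and compute and a shell command to move; the robot and the scene stay as the last step left them, time stands still between calls to the robot, and variables do not carry over. Pictures are saved under pics/ and viewed, at most 10 in all, crops included, and the job is handed in when it is done.

```bash
mkdir -p pics; ls; python3 - <<'E'
from workcell import arm
import cv2
for n in("top","side"):
    cv2.imwrite(f"pics/{n}0.png",arm.snapshot(n)[:,:,::-1])
    m=arm.camera_model(n);print(n,m)
o=arm.get_obs();print(o["time"],o["eef_pos"],o["eef_rot"],o["contact_force"],o["grip_width"])
E
```

```text
pics
top {'fx': 481.677500770425, 'fy': 481.677500770425, 'cx': 325.99113012425994, 'cy': 234.9120199760457, 'k1': -0.11123786978226455, 'R': array([[ 0.0051461 , -0.99998327, -0.00263999],
       [-0.99205066, -0.00477329, -0.12574857],
       [ 0.12573386,  0.00326612, -0.99205863]]), 't': array([-0.02794593,  0.57517333,  1.17418578])}
side {'fx': 547.4128426891776, 'fy': 547.4128426891776, 'cx': 316.0475128969047, 'cy': 243.21298656806272, 'k1': -0.07588648765583096, 'R': array([[-0.99947315,  0.03151753, -0.0077508 ],
       [ 0.02288661,  0.51505519, -0.85685142],
       [-0.02301375, -0.85657737, -0.51550516]]), 't': array([0.56314565, 0.10913013, 1.03207726])}
0.1 [0.23291621 0.60618784 0.2016236 ] [ 1.82351197e-01  9.83233151e-01 -7.77806437e-04 -8.67272460e-05] [-0.41008932  0.65009442  0.96058286] 0.08800115148367642
```

View pics/top0.png

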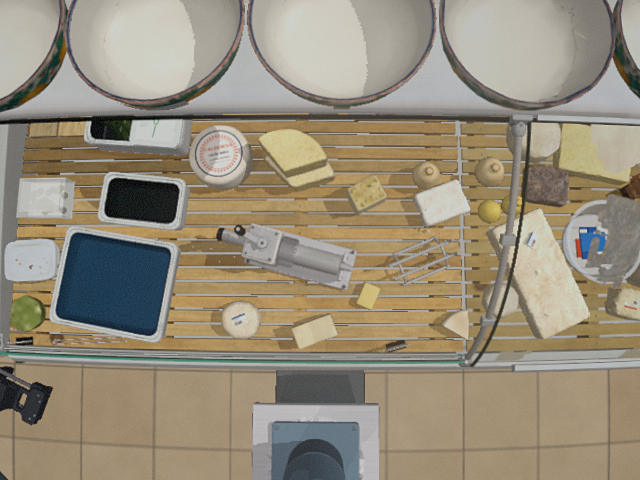

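View pics/side0.png

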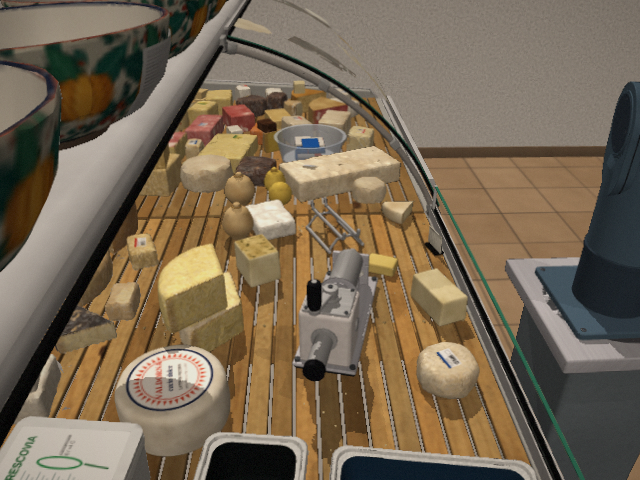

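Top view: the filler runs from about (222,234), its cap end, to (352,275). The cradle is at about (422,260), the butter at (368,296), the slab at (440,203) and the herb block at (367,195). In the side view the knob is at (314,293) and the cap at (314,368). I'll crop in for detail.

```bash
cat > h.py <<'E'
from workcell import arm
import numpy as np, cv2
def ray(n,p):
    m=arm.camera_model(n); K=np.array([[m["fx"],0,m["cx"]],[0,m["fy"],m["cy"]],[0,0,1]])
    u=cv2.undistortPoints(np.array([[p]],float),K,np.array([m["k1"],0,0,0,0.]))[0,0]
    R=m["R"]; return -R.T@m["t"], R.T@np.array([u[0],u[1],1])
def plane(n,p,z):
    c,d=ray(n,p); return c+d*(z-c[2])/d[2]
def two(p,q):
    (c,d),(e,f)=ray("top",p),ray("side",q)
    s=np.linalg.lstsq(np.c_[d,-f],e-c,rcond=None)[0]
    a,b=c+s[0]*d,e+s[1]*f
    return (a+b)/2,np.linalg.norm(a-b)
def proj(n,X):
    m=arm.camera_model(n); K=np.array([[m["fx"],0,m["cx"]],[0,m["fy"],m["cy"]],[0,0,1]])
    return cv2.projectPoints(np.array([X],float),cv2.Rodrigues(m["R"])[0],m["t"],K,np.array([m["k1"],0,0,0,0.]))[0].reshape(2)
E
python3 - <<'E'
import cv2,numpy as np
a=cv2.imread("pics/top0.png")[180:320,205:465]; b=cv2.imread("pics/side0.png")[190:390,280:440]
a=cv2.resize(a,(780,420),interpolation=cv2.INTER_CUBIC)
cv2.imwrite("pics/topc.png",a)
cv2.imwrite("pics/sidec.png",cv2.resize(b,None,fx=3,fy=3,interpolation=cv2.INTER_CUBIC))
E
```

```text
(no output)
```

View pics/topc.png

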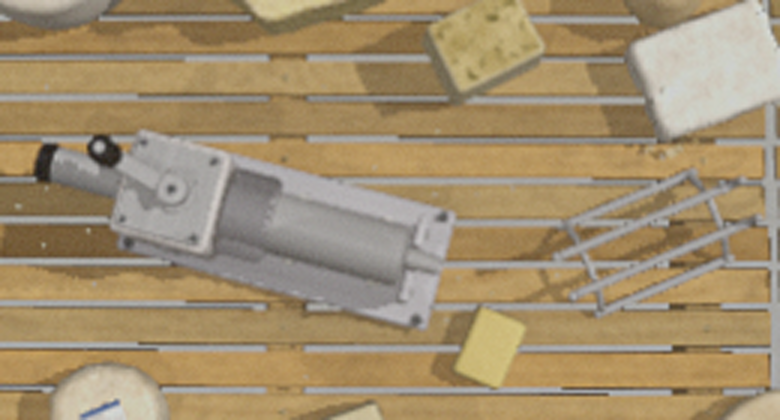

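View pics/sidec.png

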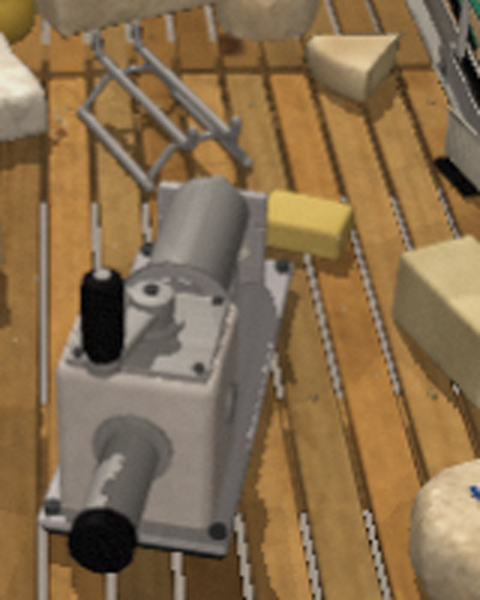

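Crops of the same views: hub at (172,188) and knob top at (102,147) in the top crop. The spout, cap and base corners are all visible, and the cradle rod tips are at about (558,258), (737,184), (574,297) and (754,221).

```bash
python3 - <<'E'
from h import *
np.set_printoptions(precision=4,suppress=True)
T=lambda x,y:(205+(x-1)/3,180+(y-1)/3); S=lambda x,y:(280+(x-1)/3,190+(y-1)/3)
hub=plane("top",T(172,188),.142);print("hub",hub, two(T(172,188),S(151,290)))
print("knobtop",plane("top",T(100,147),.182),two(T(100,147),S(102,276)))
cap=plane("top",T(44,162),.072);sp=plane("top",T(442,263),.072);print("cap",cap,"spouttip",sp)
print("corners",[plane("top",T(*p),.006) for p in((455,210),(425,328))])
d=(cap-sp)[:2];print("len (expect .33)",np.linalg.norm(d),np.degrees(np.arctan2(*d[::-1])))
c=[plane("top",T(*p),.056) for p in((558,258),(737,184),(574,297),(754,221))];print("cradle tips",c)
c=np.array(c);print("cen",c.mean(0),"len",np.linalg.norm(c[1]-c[0]),np.linalg.norm(c[3]-c[2]),"w",np.linalg.norm(c[2]-c[0]),np.linalg.norm(c[3]-c[1]))
e=(c[1]-c[0]+c[3]-c[2]);print(np.degrees(np.arctan2(e[1],e[0])))
for n,z in((("butter"),.022),):
    print(n,plane("top",T(490,345),z))
print("slab",plane("top",T(712,68),.039),"herb",plane("top",T(485,47),.066))
img=arm.snapshot("top")
E
```

```text
hub [0.544  0.1212 0.142 ] (array([0.5446, 0.1218, 0.1375]), np.float64(0.00012411613653797642))
knobtop [0.5699 0.1699 0.182 ] (array([0.5704, 0.1701, 0.1808]), np.float64(0.0007630314544621183))
cap [0.5726 0.2366 0.072 ] spouttip [ 0.492  -0.0885  0.072 ]
corners [array([ 0.5413, -0.1031,  0.006 ]), array([ 0.4407, -0.0774,  0.006 ])]
len (expect .33) 0.3349202400753669 76.07832019969901
cradle tips [array([ 0.4974, -0.1844,  0.056 ]), array([ 0.559 , -0.3342,  0.056 ]), array([ 0.4655, -0.1973,  0.056 ]), array([ 0.5283, -0.3476,  0.056 ])]
cen [ 0.5126 -0.2659  0.056 ] len 0.16192976437030973 0.16295445505437853 w 0.03433559742937545 0.033533188859745225
-67.4817740697358
butter [ 0.4265 -0.1312  0.022 ]
slab [ 0.66  -0.32   0.039] herb [ 0.671  -0.1247  0.066 ]
```

```bash
cat >> h.py <<'E'
def to(P,yaw=None):
    "row (units) from the present pose to TCP P, closing line at yaw degrees"
    from scipy.spatial.transform import Rotation as Ro
    o=arm.get_obs();R=Ro.from_quat(o["eef_rot"]).as_matrix()
    d=R.T@(np.array(P)-o["eef_pos"])/.25; t=0
    y=np.degrees(np.arctan2(R[1,1],R[0,1]))
    if yaw is not None: t=-((yaw-y+90)%180-90)/180
    print("row",np.round(d,4),"turn",round(t,4),"yaw",round(y,2),"t",o["time"],"pos",np.round(o["eef_pos"],4),"q7",o["qpos"][6])
E
python3 -m handwheel '[[-0.94,-0.57,-0.2,0],[-0.94,-0.57,-0.2,0],[-0.94,-0.57,-0.2,0],[-0.94,-0.57,-0.2,0],[-0.94,-0.57,-0.2,0],[-0.94,-0.57,-0.2,0]]' 0.55 40
python3 -c "
from h import *
to([.5702,.170,.21],-13.9)"
```

```text
time: 0.9
eef_pos: [0.4033, 0.3874, 0.2528]
eef_rot: [0.185, 0.983, 0.0, 0.001]
contact_force: [-0.3, 0.7, 0.1]
grip_width: 0.0483
grip_force: 0.0
row [-0.9376 -0.5677  0.1722] turn 0.4589 yaw 68.7 t 0.9 pos [0.4033 0.3874 0.2528] q7 0.3744310328218933
```

```bash

python3 -m handwheel '[[-0.94,-0.57,0,0.46],[-0.94,-0.57,0,0.46],[-0.94,-0.57,0,0.46],[-0.94,-0.57,0,0.46],[-0.94,-0.57,0.15,0.46],[-0.94,-0.57,0.15,0.46],[-0.94,-0.57,0.15,0.46],[-0.94,-0.57,0.15,0.46]]'
python3 - <<'E'
from h import *
to([.5702,.170,.144],-13.9)
a=arm.snapshot("top")[180:320,205:335];b=arm.snapshot("side")[200:400,230:420]
cv2.imwrite("pics/k.png",np.hstack([cv2.resize(a,(390,420)),cv2.resize(b,(399,420))])[:,:,::-1])
E
```

```text
time: 1.9
eef_pos: [0.5687, 0.1746, 0.214]
eef_rot: [0.788, 0.616, -0.0, -0.001]
contact_force: [-0.3, -0.1, -0.3]
grip_width: 0.0482
grip_force: 0.0
row [-0.0166  0.0105  0.2799] turn -0.0002 yaw -13.94 t 1.9 pos [0.5687 0.1746 0.214 ] q7 -0.42030988676987674
```

View pics/k.png

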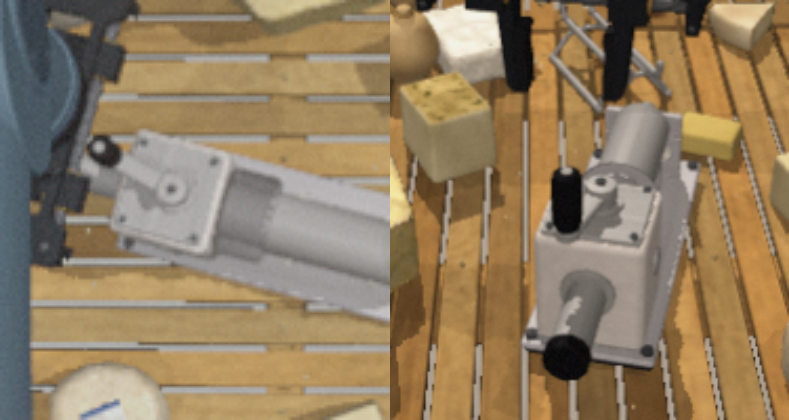

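The fingers appear left of the knob in the top crop. I'll check that against the projected TCP, since the parallax at that height may explain it.

```bash
python3 - <<'E'
from h import *
p=arm.get_obs()["eef_pos"];print(p)
t=proj("top",p);s=proj("side",p)
print("top crop",(t-[205,180])*3,"side crop",390+(s[0]-230)*2.1,(s[1]-200)*2.1)
for z in(.161,.182):
  t=proj("top",[.5702,.17,z]);print((t-[205,180])*3)
E
```

```text
[0.56880075 0.17451771 0.21411377]
top crop [ 84.46760002 141.26494503] side crop 568.4063803621578 134.00814408268343
[104.03781286 149.43190693]
[ 98.94197437 145.56854248]
```

```bash
python3 - <<'E'
from h import *
b=arm.snapshot("side")[120:320,220:420].copy();a=arm.snapshot("top")[160:260,170:270].copy()
p=arm.get_obs()["eef_pos"]
b=cv2.resize(b,(400,400));a=cv2.resize(a,(400,400))
for z,c in((0,(255,0,0)),(.05,(0,255,0))):
  for s in(-.033,0,.033):
    q=p+np.array([.971*s,-.24*s,z])
    cv2.circle(b,tuple(int(v) for v in (proj("side",q)-[220,120])*2),3,c,-1)
    cv2.circle(a,tuple(int(v) for v in (proj("top",q)-[170,160])*4),3,c,-1)
cv2.imwrite("pics/k2.png",np.hstack([a,b])[:,:,::-1])
E
```

```text
(no output)
```

View pics/k2.png

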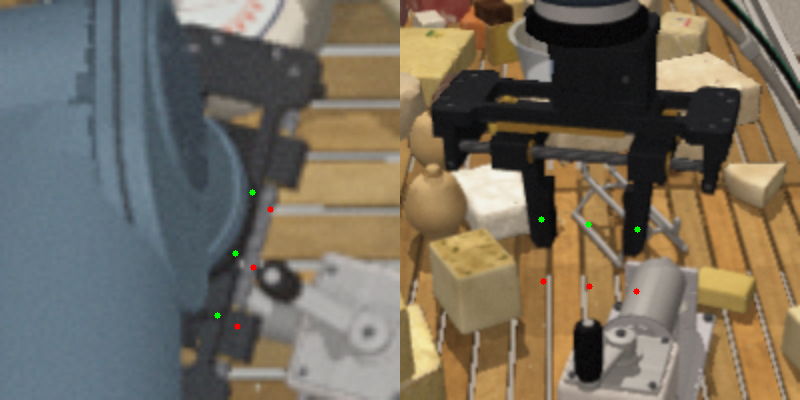

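The side picture puts the fingertips at about (291,243) and (337,246), which is 20 px above where the reported TCP projects. I'll move a little and measure the tips with a dark mask before trusting either.

```bash
cat >> h.py <<'E'
def tips():
    p=arm.get_obs()["eef_pos"]; g=arm.snapshot("side").max(2); out=[]
    for s in(-.033,.033):
        q=proj("side",p+np.array([.971*s,-.24*s,0]))
        c=int(q[0]); col=(g[:,c-3:c+4]<60).mean(1)>.6
        r=[i for i in range(int(q[1])-60,int(q[1])+25) if col[i]]
        out.append((c,r[-1] if r else None,round(q[1],1)))
    print("tips col,row seen,row predicted",out,p.round(4),arm.get_obs()["time"])
E
python3 -c "
from h import *
tips()"
python3 -m handwheel '[[-0.016,0.01,0.1,0],[-0.016,0.01,0.1,0],[-0.016,0.01,0.1,0],[-0.016,0.01,0.1,0]]'
python3 -c "
from h import *
tips();o=arm.get_obs();print(o['qpos'],o['eef_rot'])"
```

```text
tips col,row seen,row predicted [(338, 245, np.float64(265.9)), (291, 242, np.float64(260.8))] [0.569  0.1738 0.2144] 2.15
time: 2.65
eef_pos: [0.5716, 0.1681, 0.1908]
eef_rot: [0.787, 0.617, 0.001, 0.0]
contact_force: [-0.7, -0.0, 0.6]
grip_width: 0.0485
grip_force: 0.0
tips col,row seen,row predicted [(335, 258, np.float64(277.8)), (290, 254, np.float64(272.5))] [0.5716 0.1681 0.1908] 2.7
[-0.68807876  0.48316969  0.44582127  1.72132479 -0.24217052  0.99050631
 -0.39398868] [7.86858904e-01 6.17132598e-01 6.36486950e-04 1.29072063e-04]
```

```bash

python3 -m handwheel '[[0,0,0.09,0],[0.0,0.0,0.18,0],[0.0,0.0,0.18,0],[0.0,0.0,0.18,0]]'
python3 - <<'E'
from h import *
tips()
a=arm.snapshot("top")[160:280,180:300];b=arm.snapshot("side")[210:330,260:380]
cv2.imwrite("pics/k3.png",np.hstack([cv2.resize(x,(400,400),interpolation=cv2.INTER_CUBIC) for x in(a,b)])[:,:,::-1])
E
```

```text
time: 3.2
eef_pos: [0.5718, 0.1679, 0.146]
eef_rot: [0.787, 0.617, 0.001, 0.0]
contact_force: [0.4, -0.7, 0.4]
grip_width: 0.0486
grip_force: 0.0
tips col,row seen,row predicted [(335, 285, np.float64(303.1)), (291, 281, np.float64(297.7))] [0.5718 0.1679 0.146 ] 3.25
```

View pics/k3.png

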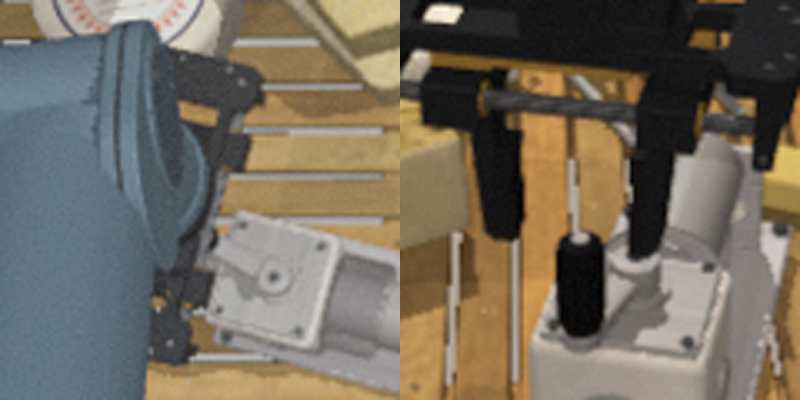

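The right fingertip shows at crop (645,250), beside the hub, rather than at row 310 where it should be. I'll feel for the real height: one finger is over the gear case (top 122 mm), so I'll creep down and watch the force.

```bash

python3 -m handwheel '[[0,0,0.03,0],[0,0,0.06,0],[0.0,0.0,0.08,0],[0.0,0.0,0.08,0]]' | sed -n 1,4p
python3 -m handwheel '[[0,0,0.01,0],[0,0,0.016,0],[0,0,0.016,0]]'| sed -n 1,4p
python3 -c "
from h import *
tips()"
```

```text
time: 3.85
eef_pos: [0.5707, 0.1675, 0.1243]
eef_rot: [0.787, 0.617, -0.001, -0.0]
contact_force: [-0.2, 0.2, 0.0]
time: 4.22
eef_pos: [0.5711, 0.1677, 0.1209]
eef_rot: [0.787, 0.617, -0.0, -0.0]
contact_force: [-0.2, -0.3, -1.0]
tips col,row seen,row predicted [(335, 300, np.float64(316.6)), (292, 295, np.float64(311.1))] [0.5711 0.1677 0.1209] 4.275
```

```bash

python3 -m handwheel '[[0,0,0,0],[0,0,0,0],[0,0,0,0],[0,0,0,0],[0,0,0,0],[0,0,0,0]]' 0 4
python3 - <<'E'
from h import *
a=arm.snapshot("top")[160:280,180:300];b=arm.snapshot("side")[210:330,260:380]
cv2.imwrite("pics/k4.png",np.hstack([cv2.resize(x,(400,400),interpolation=cv2.INTER_CUBIC) for x in(a,b)])[:,:,::-1])
E
```

```text
time: 5.03
eef_pos: [0.571, 0.1677, 0.121]
eef_rot: [0.787, 0.617, -0.0, -0.0]
contact_force: [-1.9, -0.6, 0.8]
grip_width: 0.0219
grip_force: 4.0
```

View pics/k4.png

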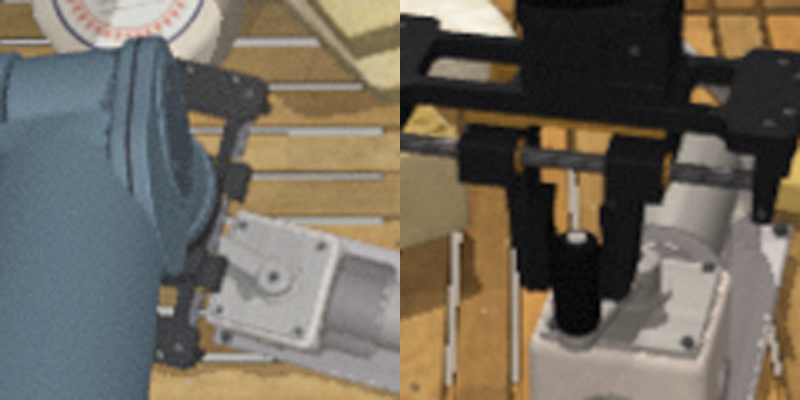

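The grip closed on the knob (21.9 mm), and the tips at crop row 295 sit 30 mm below the knob top. That puts the real tips about 29 mm above the reported TCP, so I'll allow for it. Winding a first quarter turn.

```bash
python3 -c "
from workcell import arm
print(arm.grasp_offset)"
python3 -m handwheel '[[0,0,0,0],[0,0,0,0]]' 0 40
python3 -m handwheel '[[0.0044,-0.0858,0,0],[-0.0243,-0.1666,0,0],[-0.0818,-0.2304,0,0],[-0.1593,-0.2673,0,0]]'
```

```text
0.0187
time: 5.38
eef_pos: [0.5711, 0.1677, 0.1209]
eef_rot: [0.787, 0.617, -0.0, -0.0]
contact_force: [-1.2, -1.0, 0.3]
grip_width: 0.021
grip_force: 40.0
time: 5.88
eef_pos: [0.4981, 0.1514, 0.1212]
eef_rot: [0.785, 0.619, 0.004, -0.001]
contact_force: [6.7, 14.8, -9.3]
grip_width: 0.0211
grip_force: 40.0
```

```bash
python3 -m handwheel '[[-0.0858,-0.0044,0,0],[-0.1666,0.0243,0,0],[-0.2304,0.0818,0,0],[-0.2673,0.1593,0,0]]'
python3 -m handwheel '[[-0.0044,0.0858,0,0],[0.0243,0.1666,0,0],[0.0818,0.2304,0,0],[0.1593,0.2673,0,0]]'
```

```text
time: 6.38
eef_pos: [0.5151, 0.0725, 0.1207]
eef_rot: [0.786, 0.618, -0.002, -0.004]
contact_force: [-8.8, 8.8, 9.6]
grip_width: 0.021
grip_force: 40.0
time: 6.88
eef_pos: [0.5899, 0.0902, 0.1205]
eef_rot: [0.788, 0.616, -0.005, -0.002]
contact_force: [-15.9, -7.2, 13.5]
grip_width: 0.0209
grip_force: 40.0
```

```bash
python3 -m handwheel '[[0.0858,0.0044,0,0],[0.1666,-0.0243,0,0]]' | grep -E "time|pos|contact"
python3 -m handwheel '[[0.0638,-0.0575,0,0],[0.1007,-0.1350,0,0]]'| grep -E "time|pos|contact"
```

```text
time: 7.12
eef_pos: [0.5977, 0.1283, 0.1209]
contact_force: [-2.2, -15.3, 3.2]
time: 7.38
eef_pos: [0.5766, 0.1633, 0.1217]
contact_force: [13.6, -8.9, -8.4]
```

```bash
python3 -m handwheel '[[0.0044,-0.0858,0,0],[-0.0243,-0.1666,0,0]]' | grep -E "time|pos|contact"
python3 -m handwheel '[[-0.0575,-0.0638,0,0],[-0.1350,-0.1007,0,0]]'| grep -E "time|pos|contact"
```

```text
time: 7.62
eef_pos: [0.534, 0.1744, 0.1213]
contact_force: [14.4, 4.8, -12.1]
time: 7.88
eef_pos: [0.4982, 0.1514, 0.1212]
contact_force: [5.7, 12.4, -9.5]
```

```bash
python3 -m handwheel '[[-0.0858,-0.0044,0,0],[-0.1666,0.0243,0,0]]' | grep -E "time|pos|contact"
python3 -m handwheel '[[-0.0638,0.0575,0,0],[-0.1007,0.1350,0,0]]'| grep -E "time|pos|contact"
```

```text
time: 8.12
eef_pos: [0.4893, 0.1089, 0.1208]
contact_force: [-7.0, 13.1, 4.9]
time: 8.38
eef_pos: [0.5148, 0.0727, 0.1206]
contact_force: [-12.7, 9.6, 10.9]
```

```bash
python3 -m handwheel '[[-0.0044,0.0858,0,0],[0.0243,0.1666,0,0]]' | grep -E "time|pos|contact"
python3 -m handwheel '[[0.0575,0.0638,0,0],[0.1350,0.1007,0,0]]'| grep -E "time|pos|contact"
```

```text
time: 8.62
eef_pos: [0.5611, 0.0678, 0.1208]
contact_force: [-3.6, 9.5, 2.0]
time: 8.88
eef_pos: [0.5925, 0.095, 0.1206]
contact_force: [-10.5, 3.9, 7.7]
```

The drag fell from about 15 N to about 1 N during the step before last. Winding on another 30° to end up about a quarter turn past the let-go.

```bash
python3 -m handwheel '[[0.057,0.0067,0,0],[0.1139,-0.0016,0,0],[0.1139,-0.0016,0,0]]' - 10
python3 -m handwheel '[[0,0,0,0],[0,0,0,0],[0,0,0,0]]' 0.5 10
python3 -m handwheel '[[0,0,-0.1,0],[0,0,-0.3,0],[0,0,-0.4,0],[0,0,-0.4,0]]' 1 20
python3 -c "
from h import *
d=np.array([.2403,.9707]);O=np.array([.5440,.1210])-.105*d;B=O-.025*d;print(B)
to([*B,.17],-13.9)"
```

```text
time: 9.25
eef_pos: [0.5983, 0.1228, 0.1207]
eef_rot: [0.786, 0.618, -0.001, -0.002]
contact_force: [-7.2, -0.0, 6.0]
grip_width: 0.0216
grip_force: 10.0
time: 9.62
eef_pos: [0.6006, 0.1208, 0.121]
eef_rot: [0.787, 0.617, 0.0, 0.0]
contact_force: [0.5, 0.4, 0.6]
grip_width: 0.0442
grip_force: 0.0
time: 10.12
eef_pos: [0.6018, 0.1211, 0.2229]
eef_rot: [0.787, 0.617, 0.002, 0.001]
contact_force: [-0.4, 0.9, 0.3]
grip_width: 0.0819
grip_force: 0.0
[ 0.512761 -0.005191]
row [-0.5761 -0.2261  0.2096] turn 0.0004 yaw -13.83 t 10.125 pos [0.6018 0.1211 0.2229] q7 -0.3069403507623667
```

```bash
python3 -m handwheel '[[-0.576,-0.226,0,0],[-0.576,-0.226,0,0],[-0.576,-0.226,0.2,0],[-0.576,-0.226,0.3,0],[-0.576,-0.226,0.3,0],[-0.576,-0.226,0.3,0]]' 1 20
python3 - <<'E'
from h import *
p=arm.get_obs()["eef_pos"]
a=cv2.resize(arm.snapshot("top")[170:310,240:380],(400,400));b=cv2.resize(arm.snapshot("side")[120:320,230:430],(400,400))
for z,c in((0,(255,0,0)),(.029,(0,255,0))):
  for s in(-.044,0,.044):
    q=p+np.array([.971*s,-.24*s,z])
    cv2.circle(b,tuple(int(v) for v in (proj("side",q)-[230,120])*2),2,c,-1)
    cv2.circle(a,tuple(int(v) for v in (proj("top",q)-[240,170])*2.857),2,c,-1)
cv2.imwrite("pics/b1.png",np.hstack([a,b])[:,:,::-1])
E
```

```text
time: 10.88
eef_pos: [0.5116, -0.0051, 0.1463]
eef_rot: [0.787, 0.617, 0.0, 0.0]
contact_force: [-0.4, 0.0, -0.8]
grip_width: 0.088
grip_force: 0.0
```

View pics/b1.png

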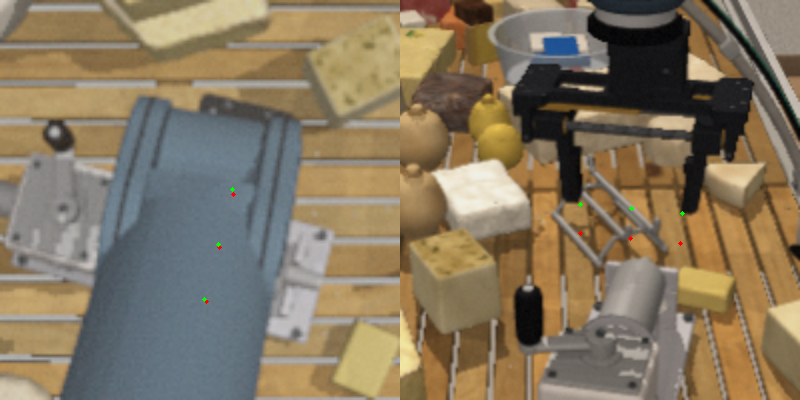

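The green dots (tip 29 mm above the reported TCP) sit on the inner edges of the fingertips at (580,204) and (682,213), and the fingers straddle the barrel line. Descending to grip.

```bash
python3 -m handwheel '[[0,0.004,0.15,0],[0,0.004,0.3,0],[0,0.004,0.4,0],[0,0.004,0.44,0],[0,0.004,0.48,0],[0,0.004,0.48,0]]' 
python3 -m handwheel '[[0,0,0,0],[0,0,0,0],[0,0,0,0],[0,0,0,0],[0,0,0,0],[0,0,0,0]]' 0 8
python3 -m handwheel '[[0,0,0,0],[0,0,0,0]]' 0 30
```

```text
time: 11.72
eef_pos: [0.5123, -0.0055, 0.0261]
eef_rot: [0.787, 0.617, 0.0, 0.0]
contact_force: [0.0, 0.7, -0.7]
grip_width: 0.0882
grip_force: 0.0
time: 12.48
eef_pos: [0.5105, -0.0051, 0.0259]
eef_rot: [0.787, 0.617, -0.001, -0.001]
contact_force: [-4.7, 1.9, 5.4]
grip_width: 0.0508
grip_force: 8.0
time: 12.72
eef_pos: [0.5105, -0.0051, 0.0259]
eef_rot: [0.787, 0.617, -0.001, -0.001]
contact_force: [-4.3, 1.7, 5.2]
grip_width: 0.0505
grip_force: 30.0
```

```bash
python3 -m handwheel '[[0,-0.008,0,0],[0,-0.008,0,0],[0,-0.008,-0.02,0],[0,-0.008,-0.05,0],[0,-0.008,-0.1,0],[0,-0.008,-0.1,0]]' 
python3 -m handwheel '[[0,0,-0.1,0],[0,0,-0.25,0],[0,0,-0.4,0],[0,0,-0.5,0],[0,0,-0.5,0]]'
python3 - <<'E'
from h import *
to([.5126,-.2659,.15],22.5)
g=arm.snapshot("top")
a=cv2.resize(g[170:310,240:470],(800,487))
cv2.imwrite("pics/l1.png",a[:,:,::-1]);
b=arm.snapshot("side");cv2.imwrite("pics/l1s.png",b[:,:,::-1])
E
```

```text
time: 13.48
eef_pos: [0.5109, -0.0053, 0.0521]
eef_rot: [0.787, 0.617, 0.001, 0.001]
contact_force: [-0.5, -1.3, -3.3]
grip_width: 0.0507
grip_force: 30.0
time: 14.1
eef_pos: [0.5113, -0.0049, 0.1773]
eef_rot: [0.787, 0.617, 0.002, 0.001]
contact_force: [0.3, -0.1, -3.6]
grip_width: 0.0504
grip_force: 30.0
row [-1.0128  0.2539  0.1083] turn -0.2017 yaw -13.8 t 14.1 pos [ 0.5113 -0.0049  0.1773] q7 -0.09890346659270245
```

```bash
python3 - <<'E'
from h import *
np.set_printoptions(precision=3,suppress=True)
print("arch",two((518,128),(228,42)),two((465,360),(433,250)),plane("top",(490,310),.2),plane("top",(510,240),.35))
E
python3 -m handwheel '[[-0.25,0.063,0,0],[-0.5,0.127,0,-0.05],[-0.7,0.178,0,-0.1],[-0.75,0.19,0,-0.15],[-0.75,0.19,0,-0.2],[-0.75,0.19,0,-0.2]]'
```

```text
arch (array([ 0.729, -0.376,  0.409]), np.float64(0.005313567741360197)) (array([ 0.24, -0.42, -0.14]), np.float64(0.0036017546309244828)) [ 0.393 -0.381  0.2  ] [ 0.528 -0.373  0.35 ]
time: 14.95
eef_pos: [0.5102, -0.1983, 0.1742]
eef_rot: [0.559, 0.829, -0.0, -0.001]
contact_force: [0.3, 0.3, -3.9]
grip_width: 0.0508
grip_force: 30.0
```

```bash
python3 -c "
from h import *
to([.5126,-.2659,.10],22.5)"
```

```text
row [-0.2546 -0.0921  0.2967] turn -0.0024 yaw 22.08 t 14.95 pos [ 0.5102 -0.1983  0.1742] q7 0.8610589816094313
```

```bash
python3 -m handwheel '[[-0.12,-0.045,0,-0.002],[-0.25,-0.09,0,-0.002],[-0.255,-0.092,0.15,-0.002],[-0.255,-0.092,0.3,-0.002],[-0.255,-0.092,0.45,-0.002],[-0.255,-0.092,0.45,-0.002],[-0.255,-0.092,0.45,-0.002]]'
python3 - <<'E'
from h import *
to([.5126,-.2659,.0179],22.5)
a=cv2.resize(arm.snapshot("top")[200:320,370:490],(400,400),interpolation=cv2.INTER_CUBIC);b=cv2.resize(arm.snapshot("side")[140:290,240:390],(400,400),interpolation=cv2.INTER_CUBIC)
cv2.imwrite("pics/c1.png",np.hstack([a,b])[:,:,::-1])
u=np.array([.3827,-.9239,0]);A=np.array([.5126,-.2659,.106])
for s in(-.055,.055,.085):
    print(s,(proj("top",A+u*s)-[370,200])*3.333,(proj("side",A+u*s)-[240,140])*2.667+[400,0])
E
```

```text
time: 15.82
eef_pos: [0.5148, -0.2664, 0.0642]
eef_rot: [0.556, 0.831, -0.0, 0.0]
contact_force: [0.4, 0.2, -3.0]
grip_width: 0.0507
grip_force: 30.0
row [ 0.0053 -0.0073  0.1853] turn -0.0001 yaw 22.48 t 15.825 pos [ 0.5148 -0.2664  0.0642] q7 1.0561402576077275
-0.055 [121.38150304 222.84016858] [684.31316765 172.24504994]
0.055 [262.16584131 164.02217633] [625.20339182 118.82927005]
0.085 [300.00071221 148.13584958] [610.4889315  105.54469752]
```

View pics/c1.png

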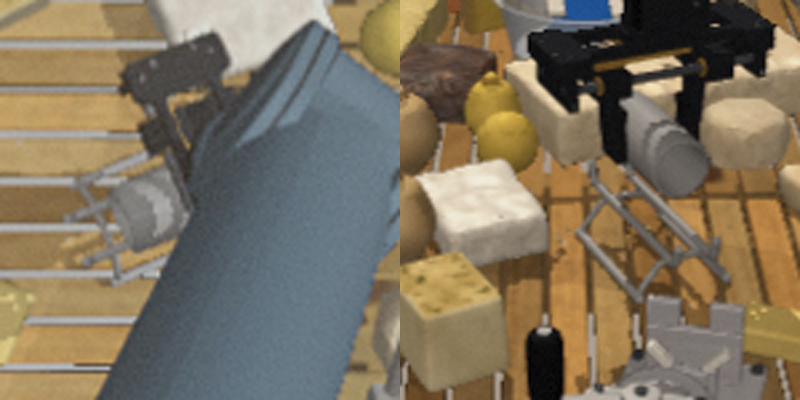

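The rear rim is at crop (686,165) in the side view and (124,220) in the top view. Predicted were (684,172) and (121,223), so the barrel is level, aligned and centred over the cradle. Lowering it.

```bash
python3 -m handwheel '[[0.005,-0.007,0.05,0],[0.005,-0.007,0.1,0],[0.005,-0.007,0.14,0],[0.005,-0.007,0.165,0],[0.005,-0.007,0.165,0],[0.005,-0.007,0.165,0]]'
python3 -m handwheel '[[0,0,0.006,0],[0,0,0.012,0],[0,0,0.018,0],[0,0,0.018,0],[0,0,0.018,0]]'
```

```text
time: 16.68
eef_pos: [0.5123, -0.2659, 0.0224]
eef_rot: [0.555, 0.832, 0.0, 0.0]
contact_force: [-0.6, 0.1, -3.0]
grip_width: 0.0505
grip_force: 30.0
time: 17.3
eef_pos: [0.513, -0.2657, 0.0191]
eef_rot: [0.555, 0.832, 0.001, 0.001]
contact_force: [-1.7, 2.0, 9.6]
grip_width: 0.0508
grip_force: 30.0
```

```bash
python3 -m handwheel '[[0,0,0,0],[0,0,0,0],[0,0,0,0]]' - 5
python3 -m handwheel '[[0,0,0,0],[0,0,0,0],[0,0,0,0]]' 0.75
python3 -m handwheel '[[0,0,0,0],[0,0,0,0]]' 1
python3 -m handwheel '[[0,0,-0.1,0],[0,0,-0.3,0],[0,0,-0.5,0],[0,0,-0.6,0],[0,0,-0.6,0]]'
python3 - <<'E'
from h import *
b=arm.snapshot("side")
A=np.array([.5126,-.2659,.064]);u=np.array([.3827,-.9239,0])
print(proj("side",A-u*.055),proj("top",A))
cv2.imwrite("pics/z.png",b[:,:,::-1])
# rim outline near its predicted place: grey (unsaturated) pixels
h=cv2.cvtColor(b,cv2.COLOR_RGB2HSV);m=((h[:,:,1]<45)&(h[:,:,2]>70)&(h[:,:,2]<190)).astype(np.uint8)
r=proj("side",A).astype(int);w=m[r[1]-45:r[1]+45,r[0]-45:r[0]+45]
w=cv2.morphologyEx(w,cv2.MORPH_OPEN,np.ones((7,7),np.uint8))
n,l,s,c=cv2.connectedComponentsWithStats(w);print(s[1:]+[r[0]-45,r[1]-45,0,0,0])
for k in(-.055,.055):print(k,[proj("side",A+u*k+np.array([0,0,z])).round(1) for z in(-.0255,.0255)])
E
```

```text
time: 17.68
eef_pos: [0.5135, -0.2656, 0.0182]
eef_rot: [0.555, 0.832, 0.001, 0.001]
contact_force: [3.1, 1.9, 5.1]
grip_width: 0.0512
grip_force: 5.0
time: 18.05
eef_pos: [0.5114, -0.266, 0.0173]
eef_rot: [0.555, 0.832, -0.0, -0.0]
contact_force: [0.6, -0.4, -0.1]
grip_width: 0.066
grip_force: 0.0
time: 18.3
eef_pos: [0.512, -0.2657, 0.0176]
eef_rot: [0.555, 0.832, -0.0, -0.0]
contact_force: [0.8, 0.5, 1.0]
grip_width: 0.0839
grip_force: 0.0
time: 18.92
eef_pos: [0.5133, -0.2664, 0.1696]
eef_rot: [0.555, 0.832, 0.001, 0.002]
contact_force: [0.2, -0.3, -1.2]
grip_width: 0.0883
grip_force: 0.0
[346.19977001 222.09023125] [424.12025315 259.34831421]
[[ 316  193   39   40 1031]
 [ 333  251   12    5   56]]
-0.055 [array([346. , 232.4]), array([346.4, 211.5])]
0.055 [array([324.4, 211. ]), array([324.4, 191.2])]
```

```bash
python3 -c "
from workcell import arm
print(arm.job_done(),arm.get_obs()['time'])"
```

```text
the job is handed in; nothing more can be done
the job is handed in; nothing more can be done
```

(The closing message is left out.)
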